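# Put the upper tier back on the swivelling bar stand

### The arm

A 6-joint arm with a two-finger parallel gripper is mounted at the origin on a cart in front of the work surface, level with it; the furniture and walls round the work are solid. World frame = base frame: x ahead of the robot, y to its left, z up, the work surface at z = 0. Lengths are in mm, angles in rad, forces in N, time in s.
With the tool pointing down it reaches from about 375 to 900 mm from the base axis. Payload 3.1 kg.
Tool frame: the origin (TCP) lies between the finger pads; the fingertips stand 14 mm ahead of it and the grasp point (between the pads) lies 5 mm behind it; z points along the fingers, y is the direction in which the jaws open and shut (so a half turn about z gives the same grasp; the last joint's range is limited). The gripper opens to 87 mm and grips with 3 to 60 N. Pads are 19 mm wide; open, the fingers measure 117 mm over their backs; the gripper's body (75 mm by 190 mm) begins 51 mm behind the grasp point.
Start: joints at [1.129, 0.527, 1.433, -0, 1.181, -0.178], TCP at [162.929, 603.366, 236.548] pointing down, gripper open.
Joint ranges: [-3.08, 3.08], [-0.75, 2.2], [0.22, 2.44], [-1.43, 4.57], [0, 2.65], [-2.85, 2.85]. Speed limits (rad/s): [2.79, 2.79, 3.14, 3.14, 3.14, 3.14].

### API

Orientations are given as a unit quaternion [x, y, z, w].
In Python, from workcell import get_obs, viewer, manip gives the robot as it stands.
- The arm moves only by the tool step_arm, never from a script. Its argument "motion" is a list of rows, each a list of 3 entries, a list of its own where there are three numbers: the turn, a rotation vector about the tool's x, y, z each as a share of 5 degrees, from -1 to 1, then the shift along the tool's x, y, z each as a share of 0.025 m, from -1 to 1, then the opening, from 0 (shut) to 1 (fully open). A call has 1 to 20 rows; each row shifts and turns the commanded pose from where the row before left it, along the tool's axes as they then stand; what a row does not reach is not made up. A row lasts 1/12 s, in which the tool goes at most 41.7 mm and 7.16 degrees, less where a joint would pass 70% of its speed; a pose out of reach is approached as far as the arm can. A call with a number of a shift or a turn outside -1 to 1 is refused whole. A call with a gripper value outside its range is refused whole. The fingers move at their own pace and stop on an object; "squeeze" is the grip in N (left out, the last holds). Time passes only in rows, so rows that do not move let the fingers close. It gives the time, the measured TCP pose, the force and the opening at its end, in the units of the state.
- get_obs(): the state, without advancing time (a new reading comes with each control period).
- viewer.camera(name): name is "scene" or "side" or "wrist"; returns a dict with "img" (400x640x3 uint8, blue, green, red), "z_map" (400x640 float32, mm along the optical axis (not along the pixel's ray), 0 where there is no reading), "fovy" (degrees; the focal length in pixels is half the picture's height over the tangent of half this angle, whatever the lens; pixels are square), "cx", "cy" (the principal point, pixels), "pose" (4x4, takes a point from camera to world coordinates). Camera axes: x right, y up, looking along -z (the intrinsics and any distortion apply to the point x, -y, -z); pixel columns grow to the right and rows downward; lengths in mm; the calibration is good to about 2 mm. A picture is of the moment at which its call begins.
- manip.job_done(): hands the job in, once; it reports no verdict.
Trained networks look in the newest picture that a camera, given by its name, has taken for a name from the list of things; names that differ only in an ending like _2 or _b are one class to them, and where a whole thing is asked for, a point or a joint stands for the part that bears it (a point fixed in the world has none). Each returns a list of dicts, best first, with "conf" (0 to 1); they miss things now and then, are a little off and sometimes report something else, mostly with a low value. They report only what shows in the picture. A call takes as long as a camera call.
- viewer.look_for(camera, query): "box" ([left, top, right, bottom] in pixels, round what is visible of it).
- viewer.silhouettes(camera, query): "pixels" (400x640 bool, what is visible of it) and "box" ([left, top, right, bottom] in pixels, round what is visible of it).
- viewer.spot_point(camera, query): "pixel" ([column, row] in pixels: a listed point, or the origin of a listed thing).
The state is a dict: "t": time; "qpos": joint angles; "qd": joint speeds; "joint_efforts": joint torques, N m; "tcp_pos": TCP position; "tcp_rot": TCP orientation; "wrist_force": force on the tool from outside, world axes, zero at the start; "wrist_torque": the same for the moment, N m; "grip_width": opening from 0.0 (shut) to 1.0 (fully open).
Only numpy, scipy, OpenCV 4.12 (cv2) and the standard library are available. Lean on these libraries where they do the work, as an engineer would, in place of code of your own. Each camera call takes 0.05 s, during which the arm holds its last target.

### The job

Lift the wooden tray with the bar handle off its sloping rest and stack it as the upper tier of the bar stand: all four corner holes over the four posts, lying fully down and level on the posts' shoulders, then let go. The stand's deck may have been left turned a little on its foot, so feel for the posts; set the tray down gently, without forcing, and leave everything else where it stands.

Things in the scene. Friction and masses are not known exactly. Their poses are not given: they have to be found in the camera images.
- tray_grip (a point): Centre of the tray's steel bar handle (80 mm long along x, 12 mm wide in y, 14 mm high, on two thin legs), 55 mm above the tray's underside. Axes: x along bar and tray length, y across the bar, z square to the tray out of its upper face. Half a turn about z makes no difference. At first tilted 0.42 rad (24 degrees), the upper face leaning towards the rest's front, which looks to the robot's right and half towards the robot.
- tray_base (a point): Middle of the tray's underside, same axes. The tray: loose brown wooden plate 180 (x) x 144 mm, 10 mm thick, rim 9 mm higher round the edge, a round 14 mm through-hole near each corner at x = +-68, y = +-50 mm; about 0.45 kg.
- stand_seat (a point): Point on the stand's vertical swivel axis at the height of the posts' shoulders (75 mm above the worktop), where the tray's underside must lie. Axes are those of the fixed foot, z up: NOT of the deck, which at the start is turned about this axis by an unknown, unmeasured angle of up to 0.2 rad either way from straight (deck length along x).
- stand: Fixed round steel foot of the stand, 124 mm across, origin under it. On it turns the deck: brown wooden bottom tier 176 (x) x 140 mm with four steel posts at x = +-68, y = +-50 mm of the deck, each 22 mm thick up to the shoulder, then a pin 10 mm thick, 26 mm high, bevelled tip. The deck turns stiffly (0.45 N m, stops at +-0.24 rad) and stays where left.
- rest: Sloping rest of pale wood, fixed, 150 mm wide; its bed rises away from its front (-x) at 0.42 rad (24 degrees) with a low lip at the lower edge. Origin under its centre on the worktop.
- stopper: Bystander, loose: metal wine stopper 37 mm thick, 73 mm high, origin under its centre, standing between the task's things.
- measure: Bystander, loose: steel double-cone measure 44 mm wide, 88 mm high, origin under its centre.
- glass: Bystander, loose: green tumbler 84 mm wide, 106 mm high, origin under its centre, at the right.
- opener: Bystander, loose: flat bottle opener with a blue handle, 154 mm long, 11 mm high, lying flat between the task's things near the front edge.
- slate: Bystander, loose: square slate coaster 92 mm, 8 mm thick, lying at the right.

How it is judged:
By the outcome, as a careful person would: the job done as asked, in the order asked, and still so for the second after the job is handed in, with the robot touching nothing.
It also fails if it takes over 58 s, if anything falls off the work surface, if the arm or the gripper's body presses on something with over 40 N, if the wrist force passes 120 N, or if a joint passes its speed limit or range.

## Working session

There is one attempt and no reset: what is moved stays moved. The work goes in short steps, Python scripts to look and compute and a tool call to move; the robot and the scene stay as the last step left them, time stands still between calls to the robot, and variables do not carry over. Pictures are saved under pics/ and viewed, and the job is handed in when it is done.

Besides the shell and the picture viewer there is one more tool, called after "Call:" as name(argument=value, ...) on one line, values as JSON. step_arm: Moves the arm, as the interface text tells. Shift numbers are shares of 0.025 m and turn numbers shares of 5 degrees, none past 1 either way. Its arguments: {"type":"object","properties":{"motion":{"type":"array","items":{"type":"array"}},"squeeze":{"type":"number"}},"required":["motion"]}

```bash
ls -la; mkdir -p pics
cat > h.py <<'E'
import numpy as np, cv2
from workcell import get_obs, viewer, manip
from scipy.spatial.transform import Rotation as R
def cam(n,save=None):
    c=viewer.camera(n)
    if save: cv2.imwrite('pics/'+save,c['img'])
    return c
def world(c,u,v,z=None):
    f=200/np.tan(np.radians(c['fovy'])/2)
    u=np.asarray(u,float);v=np.asarray(v,float)
    if z is None: z=c['z_map'][v.round().astype(int),u.round().astype(int)]
    p=np.stack([(u-c['cx'])/f*z,-(v-c['cy'])/f*z,-z,np.ones_like(z)],-1)
    return (p@c['pose'].T)[...,:3]
def proj(c,P):
    f=200/np.tan(np.radians(c['fovy'])/2)
    q=(np.c_[np.atleast_2d(P),np.ones(len(np.atleast_2d(P)))]@np.linalg.inv(c['pose']).T)
    return np.c_[c['cx']+f*q[:,0]/-q[:,2], c['cy']-f*q[:,1]/-q[:,2]]
def cloud(c):
    V,U=np.mgrid[0:400,0:640]
    return world(c,U.ravel(),V.ravel(),c['z_map'].ravel()).reshape(400,640,3)
E
python3 - <<'E'
from h import *
print(get_obs())
for n in ['scene','side','wrist']:
    c=cam(n,n+'0.png'); print(n,{k:c[k] for k in c if k not in('img','z_map')})
    np.savez(n+'0.npz',**c)
    for q in ['tray_grip','tray_base','stand_seat','stand','rest','stopper','measure','glass','opener','slate']:
        r=viewer.spot_point(n,q)
        print(n,q,[(np.round(x['pixel'],1),round(x['conf'],2)) for x in r[:2]])
print(get_obs()['t'])
E
```

```text
total 12
drwxr-xr-x  3 agent agent 4096 Dec  7 03:06 .
drwxr-xr-x 23 root  root  4096 Dec  7 03:06 ..
drwxr-xr-x  2 agent agent 4096 Dec  7 03:06 pics
{'t': 0.0, 'qpos': array([ 1.12847007e+00,  5.28495880e-01,  1.43391344e+00, -1.86339728e-05,
        1.18142138e+00, -1.78503861e-01]), 'qd': array([-7.45418291e-05, -4.74550203e-04,  1.12785787e-04, -8.22341092e-04,
        1.45717280e-03,  5.08779718e-04]), 'joint_efforts': array([-1.27268930e-03, -4.40054584e+01, -1.76591974e+01,  6.34149997e-02,
        5.81604999e-02, -1.51387990e-04]), 'tcp_pos': array([162.64890257, 602.72049136, 235.54982842]), 'tcp_rot': array([ 1.31525376e-01,  9.91312172e-01, -1.06817396e-03, -3.33606363e-04]), 'wrist_force': array([ 0.05976723,  0.86250038, -0.76614436]), 'wrist_torque': array([ 0.00341717, -0.0214935 , -0.01662361]), 'grip_width': 0.9975765837840361}
scene {'fovy': 51.696816510019204, 'cx': 312.82524119161786, 'cy': 201.089871489252, 'pose': array([[-6.67817163e-01,  3.42779716e-01, -6.60698345e-01,
        -3.73927180e+02],
       [-7.44225955e-01, -3.22011059e-01,  5.85180832e-01,
     
[... 1529 characters left out ...]
5.2, 258.9]), 0.85), (array([220.3, 312.2]), 0.46)]
side slate [(array([398.8, 176.2]), 0.5)]
wrist {'fovy': 70.34040199100639, 'cx': 319.5894785403601, 'cy': 200.89751352198738, 'pose': array([[ 2.59950557e-01, -9.23089919e-01, -2.83426725e-01,
         8.44927128e+01],
       [ 9.65621469e-01,  2.48786646e-01,  7.53683125e-02,
         6.23512482e+02],
       [ 9.41054887e-04, -2.93274966e-01,  9.56027672e-01,
         3.84379457e+02],
       [ 0.00000000e+00,  0.00000000e+00,  0.00000000e+00,
         1.00000000e+00]])}
wrist tray_grip []
wrist tray_base []
wrist stand_seat []
wrist stand []
wrist rest []
wrist stopper []
wrist measure []
wrist glass []
wrist opener []
wrist slate []
1.65
```

View pics/scene0.png

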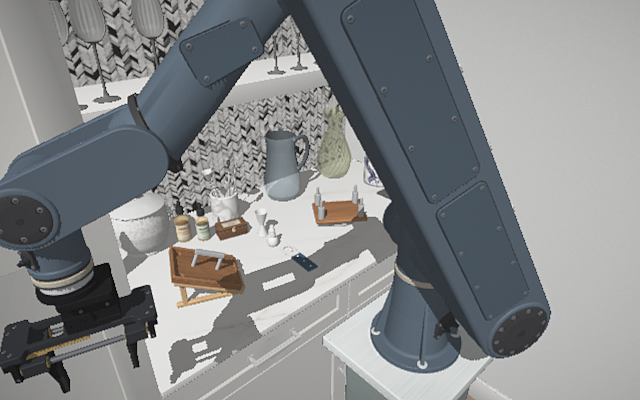

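View pics/side0.png

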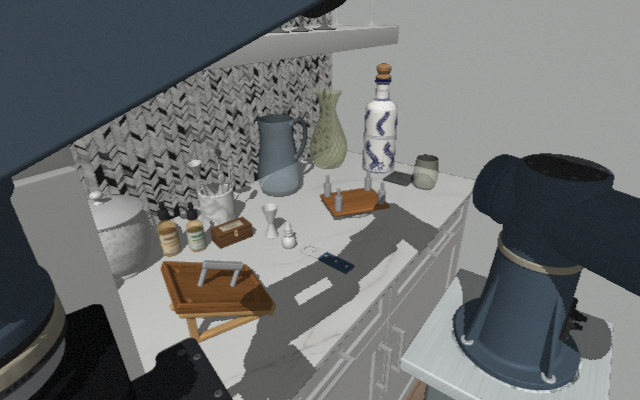

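View pics/wrist0.png

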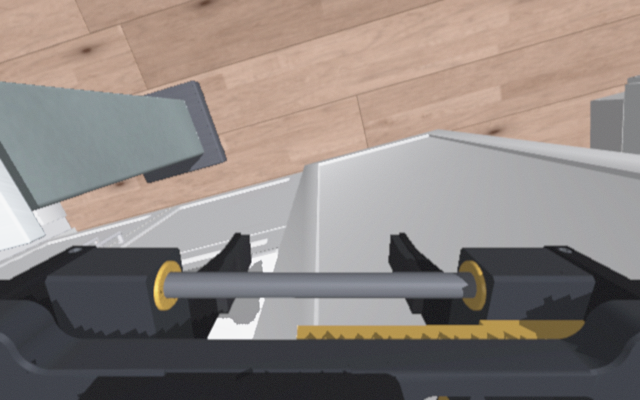

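Run:
```python
from h import *
for n,pts in [('scene',dict(grip=(214.5,252.8),stop=(273,238))),('side',dict(grip=(223,268.1)))]:
    c=dict(np.load(n+'0.npz')); 
    for k,(u,v) in pts.items(): print(n,k,world(c,u,v).round(1))
    P=cloud(c)
    print((c['z_map']==0).mean())
```

```text
scene grip [481.4 241.5 109. ]
scene stop [530.3  15.3  31.8]
0.00388671875
side grip [483.3 258.1 105.6]
0.003890625
```

```bash
python3 - <<'E'
from h import *
for n in ['scene','side']:
    c=dict(np.load(n+'0.npz')); P=cloud(c)
    viewer.camera(n)
    for q in ['tray_base','stand','rest','stopper','opener']:
        for s in viewer.silhouettes(n,q)[:2]:
            m=s['pixels']; p=P[m]; 
            print(n,q,round(s['conf'],2),s['box'],m.sum(),'med',np.median(p,0).round(),'min',np.percentile(p,3,0).round(),'max',np.percentile(p,97,0).round())
            np.save(f'{n}_{q}_{round(s["conf"],2)}.npy',m)
    img=c['img'].copy()
    s=(130,220,270,330) if n=='scene' else (140,240,300,350)
    cr=img[s[1]:s[3],s[0]:s[2]]; cv2.imwrite(f'pics/{n}_crop.png',cv2.resize(cr,None,fx=4.8,fy=4.8,interpolation=cv2.INTER_CUBIC))
    s=(300,160,400,230) if n=='scene' else (300,160,460,280)
    cr=img[s[1]:s[3],s[0]:s[2]]; cv2.imwrite(f'pics/{n}_crop2.png',cv2.resize(cr,None,fx=4.8,fy=4.8,interpolation=cv2.INTER_CUBIC))
E
ls *.npy
```

```text
scene tray_base 0.73 [169.7, 247.3, 241.6, 288.3] 2490 med [483. 278.  74.] min [409. 188.  33.] max [578. 361. 114.]
scene stand 0.85 [311.0, 184.7, 366.0, 225.4] 1356 med [ 508. -251.   32.] min [ 427. -345.    3.] max [ 597. -166.   89.]
scene rest 0.79 [173.6, 258.8, 242.8, 309.6] 787 med [450. 307.  15.] min [399. 181.  -1.] max [520. 368.  84.]
scene stopper 0.48 [268.5, 227.5, 277.1, 248.3] 164 med [533.  18.  28.] min [522.   2.   5.] max [546.  30.  69.]
side tray_base 0.59 [163.4, 260.8, 273.6, 317.8] 4918 med [482. 283.  78.] min [406. 191.  33.] max [577. 365. 117.]
side stand 0.59 [323.6, 168.7, 390.1, 217.0] 1683 med [ 505. -246.   32.] min [ 425. -343.    7.] max [ 594. -166.   88.]
side stand 0.58 [280.1, 220.7, 295.5, 249.9] 249 med [533.  19.  28.] min [522.   1.   4.] max [550.  30.  70.]
side rest 0.7 [172.8, 304.3, 275.9, 341.4] 1095 med [446. 312.  14.] min [397. 223.   1.] max [472. 365.  85.]
side stopper 0.53 [280.4, 219.8, 296.4, 251.1] 267 med [533.  19.  28.] min [522.   2.   1.] max [560.  30.  72.]
side opener 0.82 [301.8, 246.9, 354.3, 272.5] 502 med [411.   4.   8.] min [355. -17.   4.] max [498.  21.  10.]
side opener 0.3 [161.5, 261.4, 275.1, 315.3] 4766 med [482. 284.  79.] min [408. 193.  35.] max [573. 364. 117.]
scene_rest_0.79.npy
scene_stand_0.85.npy
scene_stopper_0.48.npy
scene_tray_base_0.73.npy
side_opener_0.3.npy
side_opener_0.82.npy
side_rest_0.7.npy
side_stand_0.58.npy
side_stand_0.59.npy
side_stopper_0.53.npy
side_tray_base_0.59.npy
```

View pics/side_crop.png

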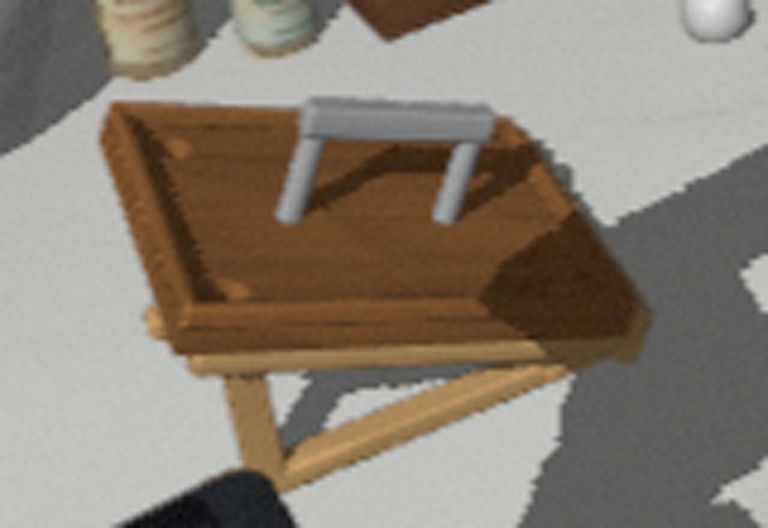

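View pics/side_crop2.png

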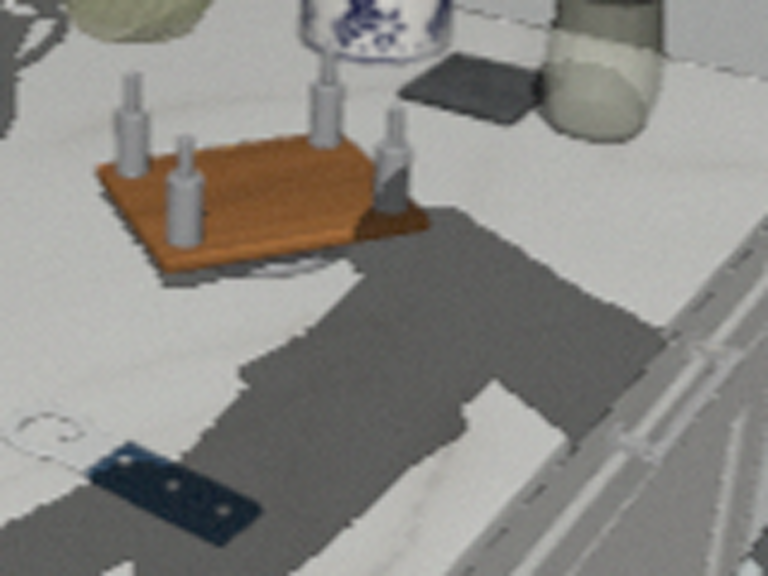

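Run:
```python
from h import *
from scipy.optimize import least_squares
for n,f in [('scene','scene_tray_base_0.73'),('side','side_tray_base_0.59')]:
    c=dict(np.load(n+'0.npz')); P=cloud(c); m=np.load(f+'.npy'); 
    m2=cv2.dilate(m.astype(np.uint8),np.ones((25,25)))>0
    p=P[m]
    # ransac plane
    rng=np.random.default_rng(0);best=None
    for _ in range(800):
        a=p[rng.choice(len(p),3,False)]; nn=np.cross(a[1]-a[0],a[2]-a[0]); l=np.linalg.norm(nn)
        if l<500: continue
        nn/=l; nn*=np.sign(nn[2]); 
        if nn[2]<.8 : continue
        k=(abs((p-a[0])@nn)<2).sum()
        if best is None or k>best[0]: best=(k,nn,a[0])
    inl=abs((p-best[2])@best[1])<3; q=p[inl]; c0=q.mean(0); nn=np.linalg.svd(q-c0)[2][2]; nn*=np.sign(nn[2])
    print(n,len(p),inl.sum(),'normal',nn.round(3),'tilt',np.arccos(nn[2]),'az',np.degrees(np.arctan2(nn[1],nn[0])).round(1),'c',c0.round(1), 'rms', ((q-c0)@nn).std())
    # handle pts: height above plane 20..60
    pp=P[m2]; h=(pp-c0)@nn; d=np.linalg.norm((pp-c0)-np.outer(h,nn),axis=1)
    s=(h>32)&(h<62)&(d<60); hp=pp[s]; print('handle n',s.sum(), hp.mean(0).round(1), np.percentile(h[s],[5,25,50,75,95]).round(1))
    # axes
    hz=hp-hp.mean(0); v=np.linalg.svd(hz)[2][0]; print('dir',v.round(3),np.degrees(np.arctan2(v[1],v[0])).round(1), np.percentile(hz@v,[0,2,98,100]).round(1))
```

```text
scene 2490 1536 normal [-0.155 -0.377  0.913] tilt 0.419328288675617 az -112.3 c [492.8 274.9  68.3] rms 1.2434197558784301
handle n 192 [486.4 255.2 109.9] [35.7 42.4 47.4 51.  53. ]
dir [-0.35  -0.845 -0.405] -112.5 [-37.9 -37.5  38.5  41.3]
side 4918 2925 normal [-0.154 -0.375  0.914] tilt 0.41744009272265903 az -112.4 c [491.2 277.2  69.7] rms 0.9415911602839105
handle n 357 [485.3 256.9 111.4] [36.6 43.  47.7 51.3 52.5]
dir [-0.353 -0.844 -0.404] -112.7 [-37.  -35.9  40.1  42.4]
```

```bash
cat > fit.py <<'E'
from h import *
from scipy.optimize import least_squares
def sd_cyl(q,r,z0,z1):
    d=np.stack([np.hypot(q[:,0],q[:,1])-r, abs(q[:,2]-(z0+z1)/2)-(z1-z0)/2],1)
    return np.minimum(d.max(1),0)+np.linalg.norm(np.maximum(d,0),axis=1)
def sd_box(q,c,h):
    d=abs(q-c)-h
    return np.minimum(d.max(1),0)+np.linalg.norm(np.maximum(d,0),axis=1)
PX=[(68,50),(68,-50),(-68,50),(-68,-50)]
def sd_stand(p,cx,cy,yaw,dz,top=26):
    c,s=np.cos(yaw),np.sin(yaw)
    q=np.c_[c*(p[:,0]-cx)+s*(p[:,1]-cy),-s*(p[:,0]-cx)+c*(p[:,1]-cy),p[:,2]-dz]
    D=[]
    for x,y in PX:
        o=q-[x,y,0]; D+= [sd_cyl(o,11,20,75),sd_cyl(o,5,75,75+top)]
    D.append(sd_box(q,[0,0,top_deck-7],[88,70,7]))
    return np.min(D,0)
top_deck=30
def fit_stand(P,mask,z0=12,verbose=True,x0=(508,-248,0)):
    global top_deck
    p=P[mask]; p=p[(p[:,2]>z0)&(p[:,2]<110)&(np.hypot(p[:,0]-x0[0],p[:,1]-x0[1])<120)]
    dk=p[(p[:,2]>15)&(p[:,2]<40)]; 
    h=np.histogram(dk[:,2],np.arange(15,41)); top_deck=np.median(dk[:,2][abs(dk[:,2]-h[1][h[0].argmax()]-.5)<3])
    p=p[p[:,2]>top_deck-6]
    best=None
    for y0 in np.arange(-1.57,1.57,.1):
        r=least_squares(lambda v:sd_stand(p,*v),[x0[0],x0[1],y0,0],loss='soft_l1',f_scale=2.,x_scale=[1,1,.01,1])
        if best is None or r.cost<best.cost: best=r
    d=sd_stand(p,*best.x)
    if verbose: print('n',len(p),'deck',top_deck,best.x.round(3),'cost',best.cost.round(0),'med|d|',np.median(abs(d)).round(2),'posts n',(p[:,2]>top_deck+5).sum())
    return best.x,p
E
python3 - <<'E'
from fit import *
for n,f in [('scene','scene_stand_0.85'),('side','side_stand_0.59')]:
    c=dict(np.load(n+'0.npz')); P=cloud(c); m=np.load(f+'.npy')
    m=cv2.dilate(m.astype(np.uint8),np.ones((7,7)))>0
    x,p=fit_stand(P,m)
    # posts only
    c_,s_=np.cos(x[2]),np.sin(x[2])
    for a,b in PX: 
        w=[x[0]+c_*a-s_*b,x[1]+s_*a+c_*b]; print(np.round(w,1), (np.hypot(p[:,0]-w[0],p[:,1]-w[1])<15).sum())
E
```

```text
n 1210 deck 32.05101151365943 [ 5.17563e+02 -2.61694e+02  9.53000e-01 -6.90000e-02] cost 1400.0 med|d| 1.12 posts n 343
[ 516.2 -177.3] 106
[ 597.7 -235.2] 87
[ 437.4 -288.2] 109
[ 519.  -346.1] 96
n 1572 deck 32.06891712209415 [ 5.15972e+02 -2.62292e+02 -2.19300e+00  2.00000e-02] cost 894.0 med|d| 0.7 posts n 506
[ 516.9 -346.7] 130
[ 435.7 -288.4] 152
[ 596.2 -236.2] 139
[ 515.  -177.9] 164
```

```bash
cat >> fit.py <<'E'
def sd_tray(q):
    D=[sd_box(q,[0,0,5],[90,72,5]),sd_box(q,[87,0,9.5],[3,72,9.5]),sd_box(q,[-87,0,9.5],[3,72,9.5]),sd_box(q,[0,69,9.5],[90,3,9.5]),sd_box(q,[0,-69,9.5],[90,3,9.5]),sd_box(q,[0,0,55],[40,6,7])]
    return np.min(D,0)
def fit_tray(P,mask,rv0,t0):
    p=P[mask]
    def q(v,p): return R.from_rotvec(v[:3]).inv().apply(p-v[3:])
    f=lambda v:sd_tray(q(v,p))
    r=least_squares(f,np.r_[rv0,t0],loss='soft_l1',f_scale=2.,x_scale=[.01]*3+[1]*3)
    v=r.x; Rm=R.from_rotvec(v[:3]).as_matrix()
    print('n',len(p),'med',np.median(abs(f(v))).round(2),'t',v[3:].round(1),'grip',(v[3:]+55*Rm[:,2]).round(1),'X',Rm[:,0].round(3),'Y',Rm[:,1].round(3),'Z',Rm[:,2].round(3))
    return Rm,v[3:]
E
python3 - <<'E'
from fit import *
X=np.array([.35,.845,.405]);Z=np.array([-.155,-.376,.913]);Z/=np.linalg.norm(Z);X-=X@Z*Z;X/=np.linalg.norm(X);Y=np.cross(Z,X)
R0=np.c_[X,Y,Z];g=np.array([485.8,256,110]);t0=g-52*Z
for n,f in [('scene','scene_tray_base_0.73'),('side','side_tray_base_0.59')]:
    c=dict(np.load(n+'0.npz')); P=cloud(c); m=np.load(f+'.npy')
    m=cv2.dilate(m.astype(np.uint8),np.ones((5,5)))>0
    L=(P-t0)@R0; m&=(abs(L[...,0])<100)&(abs(L[...,1])<82)&(L[...,2]>-5)&(L[...,2]<70)
    m&=~((L[...,2]>24)&(abs(L[...,1])>20))
    fit_tray(P,m,R.from_matrix(R0).as_rotvec(),t0)
    # handle top pts
    s=m&(L[...,2]>30);print(s.sum())
E
```

```text
n 2521 med 0.89 t [497.6 272.9  57.3] grip [489.3 252.1 107.5] X [0.344 0.846 0.408] Y [-0.927  0.375  0.002] Z [-0.151 -0.378  0.913]
212
n 4886 med 0.52 t [496.6 273.4  58.1] grip [488.1 252.6 108.3] X [0.343 0.846 0.408] Y [-0.926  0.376 -0.001] Z [-0.155 -0.378  0.913]
400
```

Run:
```python
from h import *
c=dict(np.load('side0.npz'))
for u,v in [(30,200),(80,200),(120,260),(60,230),(120,300),(138,350),(100,330)]: print(u,v,world(c,u,v).round())
c=dict(np.load('scene0.npz'))
print()
for u,v in [(20,50),(50,150),(80,50),(40,230),(10,260),(140,340),(158,380),(100,380),(130,300),(165,330)]: print(u,v,world(c,u,v).round())
c=dict(np.load('wrist0.npz'))
print()
for u,v in [(450,200),(316,166),(430,134),(280,260),(600,300),(320,300),(255,300)]: print(u,v,world(c,u,v).round())
```

```text
30 200 [260. 544. 436.]
80 200 [262. 517. 424.]
120 260 [729. 340.  68.]
60 230 [261. 535. 408.]
120 300 [261. 513. 330.]
138 350 [539. 423.  -0.]
100 330 [164. 557. 393.]

20 50 [262. 558. 675.]
50 150 [192. 570. 568.]
80 50 [915. 332. 590.]
40 230 [103. 615. 513.]
10 260 [263. 650. 406.]
140 340 [112. 549. 297.]
158 380 [298. 499.  -3.]
100 380 [269. 600. 109.]
130 300 [157. 538. 334.]
165 330 [424. 427.  -1.]

450 200 [267. 792. -52.]
316 166 [ 259.  564. -652.]
430 134 [ 258.  997. -683.]
280 260 [259. 519.  28.]
600 300 [154. 687. 316.]
320 300 [267. 575. 127.]
255 300 [332. 451.  -2.]
```

Run:
```python
from h import *
for n in ['side','scene','wrist']:
    c=dict(np.load(n+'0.npz')); P=cloud(c).reshape(-1,3)
    for a,b in [(0,150),(150,300),(300,450),(450,700)]:
        s=(abs(P[:,0]-262)<6)&(P[:,2]>a)&(P[:,2]<b)&(P[:,1]>400)&(P[:,1]<900)
        if s.sum()>20: print(n,a,b,s.sum(),np.percentile(P[s,1],[0,1,5,50,99]).round(),P[s,0].mean())
    s=(P[:,0]>265)&(P[:,0]<420)&(P[:,1]>380)&(P[:,1]<700)&(P[:,2]>20)
    print(n,s.sum(), np.percentile(P[s],[0,5,50,95,100],axis=0).round() if s.sum() else '')
```

```text
side 150 300 833 [512. 512. 513. 519. 525.] 261.10464006348286
side 300 450 9655 [511. 513. 514. 532. 552.] 261.26556053798134
side 450 700 784 [512. 512. 514. 526. 547.] 261.19063647004253
side 210 [[265. 512. 446.]
 [265. 514. 446.]
 [269. 531. 447.]
 [272. 545. 447.]
 [273. 547. 447.]]
scene 0 150 1724 [402. 436. 513. 543. 572.] 262.3720231728844
scene 150 300 673 [512. 512. 515. 551. 705.] 262.3322111084194
scene 300 450 2068 [511. 512. 514. 536. 664.] 262.0488173667084
scene 450 700 5979 [511. 513. 516. 545. 573.] 261.9566955809758
scene 8451 [[265. 512.  30.]
 [268. 574.  85.]
 [270. 614. 307.]
 [272. 684. 639.]
 [275. 700. 714.]]
wrist 0 150 12839 [470. 515. 531. 760. 897.] 266.18712578308606
wrist 150 300 3256 [511. 514. 522. 621. 865.] 264.68755790473
wrist 4580 [[265. 571.  20.]
 [267. 577.  29.]
 [268. 623. 142.]
 [268. 660. 180.]
 [270. 700. 251.]]
```

Call:
step_arm(motion=[[[0,0,0],[0,-0.98,0],1],[[0,0,0],[0,-0.98,0],1],[[0,0,0],[0,-0.98,0],1],[[0,0,0],[0,-0.98,0],1],[[0,0,0],[0,-0.98,0],1],[[0,0,0],[0,-0.98,0],1],[[0,0,0],[0,-0.98,0],1],[[0,0,0],[0,-0.98,0],1]])

```text
t: 2.92
tcp_pos: [111.5, 413.1, 236.7]
tcp_rot: [0.131, 0.991, 0.0, 0.0]
wrist_force: [1.1, 0.4, -0.6]
grip_width: 0.998
```

Call:
step_arm(motion=[[[0,0,0.97],[0,0,0],1],[[0,0,0.97],[0,0,0],1],[[0,0,0.97],[0,0,0],1],[[0,0,0.97],[0,0,0],1],[[0,0,0.97],[0,0,0],1],[[0,0,0.97],[0,0,0],1],[[0,0,0.97],[0,0,0],1],[[0,0,0.97],[0,0,0],1],[[0,0,0.97],[0,0,0],1],[[0,0,0.97],[0,0,0],1],[[0,0,0.97],[0,0,0],1],[[0,0,0.97],[0,0,0],1],[[0,0,0.97],[0,0,0],1],[[0,0,0.97],[0,0,0],1],[[0,0,0.97],[0,0,0],1],[[0,0,0.97],[0,0,0],1],[[0,0,0.97],[0,0,0],1],[[0,0,0.97],[0,0,0],1],[[0,0,0.97],[0,0,0],1],[[0,0,0.97],[0,0,0],1]])

```text
t: 4.58
tcp_pos: [111.9, 414.3, 236.8]
tcp_rot: [0.831, 0.557, 0.0, -0.0]
wrist_force: [1.3, -0.6, -0.9]
grip_width: 1.001
```

```bash
cat > goal.py <<'E'
from h import *
Zt=np.array([-.153,-.378,.913]);Zt/=np.linalg.norm(Zt)
Xt=np.array([.3435,.846,.408]);Xt-=Xt@Zt*Zt;Xt/=np.linalg.norm(Xt);Yt=np.cross(Zt,Xt)
RT=np.c_[Xt,-Yt,-Zt]; G=np.array([488.7,252.4,108])
def need(Rg,pg,o=None):
    o=o or get_obs(); Rc=R.from_quat(o['tcp_rot']).as_matrix(); 
    sh=Rc.T@(pg-o['tcp_pos'])/25; tu=np.degrees(R.from_matrix(Rc.T@Rg).as_rotvec())/5
    print('t',o['t'],'pos',o['tcp_pos'].round(1),'shift',sh.round(2),'turn',tu.round(2),'F',o['wrist_force'].round(1),'T',o['wrist_torque'].round(2),'w',round(o['grip_width'],3),'q',o['qpos'].round(2))
E
python3 -c "
from goal import *
need(RT,G+5*RT[:,2]-120*RT[:,2])"
```

```text
t 4.5833 pos [111.9 414.3 236.8] shift [-2.13 16.41  0.95] turn [ 0.02  4.81 -0.05] F [ 1.3 -0.6 -0.9] T [-0.11  0.06 -0.02] w 1.001 q [ 1.05  0.26  1.9  -0.    0.98  1.44]
```

Call:
step_arm(motion=[[[0,0,0],[-0.12,0.96,0.05],1],[[0,0,0],[-0.12,0.96,0.05],1],[[0,0,0],[-0.12,0.96,0.05],1],[[0,0,0],[-0.12,0.96,0.05],1],[[0,0,0],[-0.12,0.96,0.05],1],[[0,0,0],[-0.12,0.96,0.05],1],[[0,0,0],[-0.12,0.96,0.05],1],[[0,0,0],[-0.12,0.96,0.05],1],[[0,0,0],[-0.12,0.96,0.05],1],[[0,0,0],[-0.12,0.96,0.05],1],[[0,0,0],[-0.12,0.96,0.05],1],[[0,0,0],[-0.12,0.96,0.05],1],[[0,0,0],[-0.12,0.96,0.05],1],[[0,0,0],[-0.12,0.96,0.05],1],[[0,0,0],[-0.12,0.96,0.05],1],[[0,0,0],[-0.12,0.96,0.05],1],[[0,0,0],[-0.12,0.96,0.05],1]])

```text
t: 6.0
tcp_pos: [471.7, 212.6, 215.4]
tcp_rot: [0.83, 0.558, 0.0, 0.0]
wrist_force: [-0.2, -0.0, -0.1]
grip_width: 0.997
```

Call:
step_arm(motion=[[[0,0.96,0],[0,0,0],1],[[0,0.96,0],[0,0,0],1],[[0,0.96,0],[0,0,0],1],[[0,0.96,0],[0,0,0],1],[[0,0.96,0],[0,0,0],1],[[0,0,0],[0,0,0],1]])

```text
t: 6.5
tcp_pos: [469.3, 211.7, 214.4]
tcp_rot: [0.813, 0.544, 0.172, -0.117]
wrist_force: [-0.7, -0.2, -0.5]
grip_width: 0.998
```

```bash
cat > look.py <<'E'
from goal import *
from fit import *
import sys
def look_tray(n,tag,Rg=None,t0=None,dil=5):
    c=cam(n,f'{n}{tag}.png'); np.savez(f'{n}{tag}.npz',**c); P=cloud(c)
    R0=np.c_[Xt,Yt,Zt] if Rg is None else Rg
    if t0 is None: t0=G-55*Zt
    s=viewer.silhouettes(n,'tray_base')
    print(n,[(round(a['conf'],2),np.round(a['box'])) for a in s], 'spot',[(x['pixel'],x['conf']) for x in viewer.spot_point(n,'tray_grip')])
    if not s: return
    m=cv2.dilate(s[0]['pixels'].astype(np.uint8),np.ones((dil,dil)))>0
    L=(P-t0)@R0; m&=(abs(L[...,0])<100)&(abs(L[...,1])<82)&(L[...,2]>-8)&(L[...,2]<66)
    m&=~((L[...,2]>24)&((abs(L[...,1])>14)|(abs(L[...,0])>48)))
    if m.sum()>200: return fit_tray(P,m,R.from_matrix(R0).as_rotvec(),t0)
E
python3 - <<'E'
from look import *
need(RT,G+5*RT[:,2])
for n in ['wrist','scene','side']: look_tray(n,'1')
E
```

```text
t 6.5 pos [469.3 211.7 214.4] shift [-0.09  0.11  4.82] turn [-0.01  0.01 -0.05] F [-0.7 -0.2 -0.5] T [-0.37  0.21  0.03] w 0.998 q [-0.02  0.36  1.94  0.57  0.78 -0.03]
wrist [(0.7, array([249., 106., 394., 266.]))] spot [([319.5, 203.9], 0.68)]
n 21053 med 0.48 t [495.6 272.5  57.3] grip [487.2 251.6 107.5] X [0.341 0.847 0.409] Y [-0.928  0.373 -0.   ] Z [-0.153 -0.379  0.913]
scene [] spot [([212.6, 251.8], 0.92)]
side [(0.83, array([164., 262., 274., 316.]))] spot [([222.3, 265.7], 0.84)]
n 5018 med 0.54 t [496.6 273.3  58. ] grip [488.  252.6 108.2] X [0.343 0.846 0.408] Y [-0.926  0.378 -0.004] Z [-0.157 -0.376  0.913]
```

Call:
step_arm(motion=[[[0,0,-0.05],[-0.09,0.08,0.9],1],[[0,0,0],[0,0,0.9],1],[[0,0,0],[0,0,0.9],1],[[0,0,0],[0,0,0.9],1],[[0,0,0],[0,0,0.7],1],[[0,0,0],[0,0,0.5],1],[[0,0,0],[0,0,0],1]])

```text
t: 7.53
tcp_pos: [489.2, 256.8, 102.6]
tcp_rot: [0.81, 0.548, 0.171, -0.117]
wrist_force: [-0.7, 0.2, -0.1]
grip_width: 1.0
```

Run:
```python
from look import *
need(RT,np.array([487.8,252.1,107.8])+5*RT[:,2])
c=cam('wrist','w2.png');c=cam('side','s2.png')
```

```text
t 7.5333 pos [489.2 256.8 102.6] shift [-0.09  0.02 -0.07] turn [-0.04  0.03  0.05] F [-0.7  0.2 -0.1] T [-0.3   0.14 -0.03] w 1.0 q [ 0.08  0.6   1.95  0.79  0.54 -0.22]
```

View pics/w2.png

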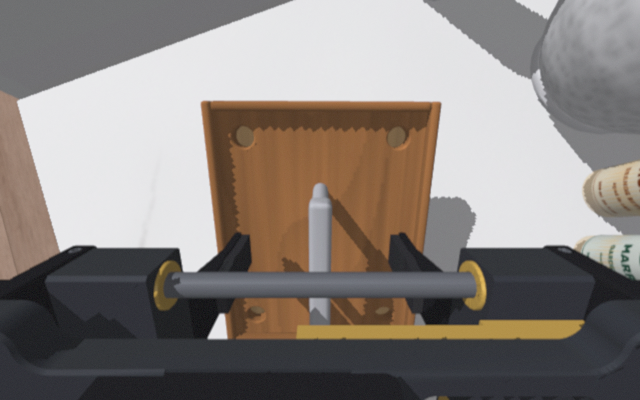

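View pics/s2.png

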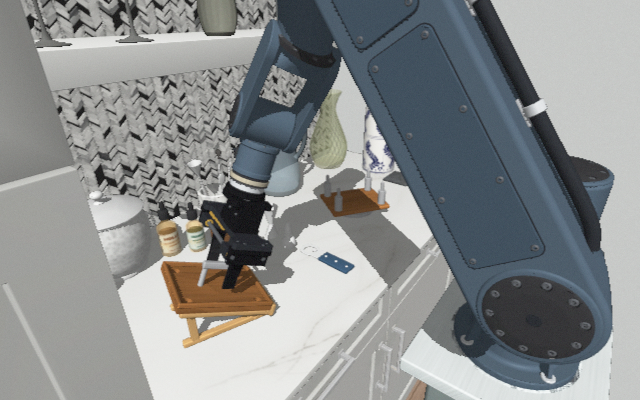

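Call:
step_arm(motion=[[[0,0,0],[-0.09,0.02,-0.05],1],[[0,0,0],[0,0,0],0],[[0,0,0],[0,0,0],0],[[0,0,0],[0,0,0],0],[[0,0,0],[0,0,0],0],[[0,0,0],[0,0,0],0],[[0,0,0],[0,0,0],0],[[0,0,0],[0,0,0],0],[[0,0,0],[0,0,0],0],[[0,0,0],[0,0,0],0]], squeeze=45)

```text
t: 8.47
tcp_pos: [489.5, 253.3, 104.9]
tcp_rot: [0.81, 0.548, 0.173, -0.116]
wrist_force: [-0.7, -0.2, 0.8]
grip_width: 0.405
```

Call:
step_arm(motion=[[[0,0,0],[0,0,0],0],[[0,0,0],[0,0,0],0],[[0,0,0],[0,0,0],0],[[0,0,0],[0,0,0],0],[[0,0,0],[0,0,0],0],[[0,0,0],[0,0,0],0],[[0,0,0],[0,0,0],0]])

```text
t: 9.05
tcp_pos: [488.7, 253.5, 104.9]
tcp_rot: [0.81, 0.548, 0.172, -0.116]
wrist_force: [-2.1, -0.2, -0.1]
grip_width: 0.133
```

Run:
```python
from look import *
need(RT,np.array([487.8,252.1,107.8])+5*RT[:,2])
```

```text
t 9.05 pos [488.7 253.5 104.9] shift [-0.01 -0.01  0.07] turn [-0.01  0.02  0.05] F [-2.1 -0.2 -0.1] T [-0.28  0.48  0.09] w 0.133 q [ 0.07  0.6   1.95  0.79  0.54 -0.23]
```

Call:
step_arm(motion=[[[0,0,0],[0,0,0],0],[[0,0,0],[0,0,-0.2],0],[[0,0,0],[0,0,-0.3],0],[[0,0,0],[0,0,-0.4],0],[[0,0,0],[0,0,-0.5],0],[[0,0,0],[0,0,-0.6],0],[[0,0,0],[0,0,-0.8],0],[[0,0,0],[0,0,-0.8],0],[[0,0,0],[0,0,-0.8],0],[[0,0,0],[0,0,-0.4],0],[[0,0,0],[0,0,0],0]])

```text
t: 9.97
tcp_pos: [472.3, 207.1, 217.0]
tcp_rot: [0.81, 0.548, 0.175, -0.114]
wrist_force: [-0.6, -0.1, -4.7]
grip_width: 0.132
```

Run:
```python
from look import *
need(RT,np.array([487.8,252.1,107.8])+5*RT[:,2])
cam('wrist','w3.png');c=cam('side','s3.png')
cv2.imwrite('pics/s3c.png',cv2.resize(c['img'][160:340,100:400],None,fx=2.5,fy=2.5))
```

```text
t 9.9667 pos [472.3 207.1 217. ] shift [-0.05 -0.13  4.96] turn [ 0.07 -0.    0.06] F [-0.6 -0.1 -4.7] T [-0.66  0.3  -0.03] w 0.132 q [-0.03  0.35  1.94  0.57  0.78 -0.05]
```

View pics/s3c.png

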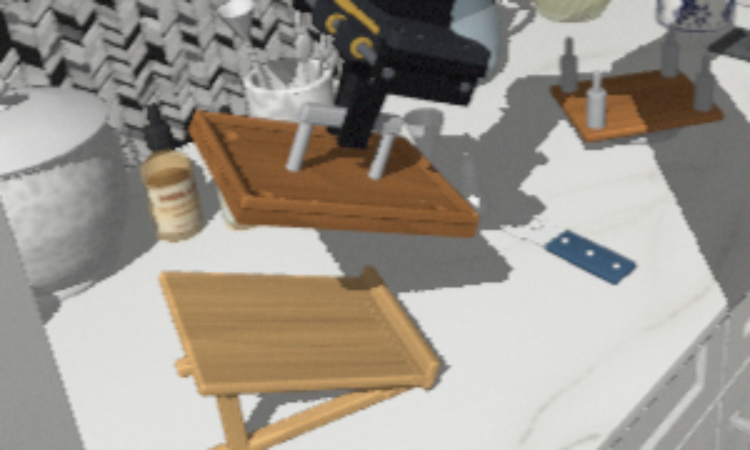

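Call:
step_arm(motion=[[[0,-0.96,0],[0,0,0],0],[[0,-0.96,0],[0,0,0],0],[[0,-0.96,0],[0,0,0],0],[[0,-0.96,0],[0,0,0],0],[[0,-0.96,0],[0,0,0],0],[[0,0,0],[0,0,0],0],[[0,0,0],[0,0,0],0]])

```text
t: 10.65
tcp_pos: [470.6, 209.5, 213.2]
tcp_rot: [0.828, 0.561, 0.0, -0.001]
wrist_force: [-0.1, 0.4, -4.3]
grip_width: 0.136
```

```bash
cat >> look.py <<'E'
def RG(yaw): return np.c_[[np.cos(yaw),np.sin(yaw),0],[np.sin(yaw),-np.cos(yaw),0],[0,0,-1.]]
E
python3 - <<'E'
from look import *
need(RG(.951),np.array([516.6,-262.1,190]))
o=get_obs();Rc=R.from_quat(o['tcp_rot']).as_matrix();Rt=Rc@np.diag([1,-1,-1])
cam('wrist','w4.png')
for n in ['wrist','side']:
    r=look_tray(n,'4',Rt,o['tcp_pos']-50*Rt[:,2])
    if r: print('in hand: tray base in tool frame',(Rc.T@(r[1]-o['tcp_pos'])).round(1), 'rot',np.degrees(R.from_matrix(Rt.T@r[0]).as_rotvec()).round(2))
c=dict(np.load('side0.npz'));P=cloud(c).reshape(-1,3)
s=(P[:,2]>120)&(P[:,0]>380)&(P[:,0]<900)&(abs(P[:,1])<450)
h,xe,ye=np.histogram2d(P[s,0],P[s,1],[np.arange(380,920,50),np.arange(-450,460,50)]); print(xe);print(ye);print(h.astype(int))
E
```

```text
t 10.65 pos [470.6 209.5 213.2] shift [-16.84   8.7    0.9 ] turn [-0.01 -0.01  2.75] F [-0.1  0.4 -4.3] T [-0.18  0.07 -0.02] w 0.136 q [0.2  0.41 1.73 0.   1.   0.58]
wrist [(0.67, array([203.,  96., 441., 326.]))] spot []
n 33520 med 0.42 t [469.9 208.2 161.2] grip [469.9 208.1 216.2] X [0.372 0.928 0.003] Y [-0.928  0.372 -0.   ] Z [-0.001 -0.002  1.   ]
in hand: tray base in tool frame [-1.4 -0.1 52. ] rot [-0.07 -0.09 -0.09]
side [(0.59, array([185., 204., 302., 270.]))] spot [([240.5, 209.4], 0.76)]
n 4638 med 0.5 t [471.2 207.6 162.6] grip [471.  207.6 217.6] X [0.376 0.927 0.002] Y [-0.927  0.376 -0.003] Z [-0.003 -0.001  1.   ]
in hand: tray base in tool frame [-1.6  1.3 50.6] rot [-0.2  -0.03 -0.32]
[380 430 480 530 580 630 680 730 780 830 880]
[-450 -400 -350 -300 -250 -200 -150 -100  -50    0   50  100  150  200
  250  300  350  400  450]
[[  0   0   0   0   0   0   0   0   0   0   0   0   0   0   0   0   0   0]
 [  0   0   0   0   0   0   0   0   0   0   0   0   0   0   0   0   0   0]
 [  0   0   0   0   0   0   0   0   0   0   0   0   0   0  88   0   0   0]
 [  0   0   0   0   0   0   0   0   0   0   0   0   0   0   0   0   0   0]
 [181 202 217 241 269 302 341 386 403 314 201  54   0   0   0   0   0   0]
 [  5  25  29  11  98  16  89   8   0   0   0   0   0   0   0   0   0   0]
 [  8  39  31   1  25   0   1   0   0   0   0   1  27   0  17 211   1   0]
 [  0   4 196  96 507 518   0   0  31  89  43   0   3  94 482 644 129   0]
 [  4   7   7 103   0 350   0   0  66   0 139   0   0  38 192 314   0   0]
 [  4  10   0  65  67  11   0   0   0   6   3   0   0   4  43  25   0   0]]
```

Run:
```python
from look import *
for f in ['side0','scene0','side1','scene1']:
    c=dict(np.load(f+'.npz'));P=cloud(c).reshape(-1,3)
    s=(P[:,2]>120)&(P[:,0]>560)&(P[:,0]<700)&(P[:,1]>-600)&(P[:,1]<450)
    p=P[s]
    for a in range(120,900,60):
        q=p[(p[:,2]>=a)&(p[:,2]<a+60)]
        if len(q)>20: print(f,a,len(q),np.percentile(q[:,0],[1,50]).round(),np.percentile(q[:,1],[1,99]).round(),q[:,2].min().round())
```

```text
side0 120 491 [561. 595.] [-595. -536.] 120.0
side0 180 522 [561. 595.] [-596. -538.] 180.0
side0 240 343 [567. 607.] [-598. -547.] 240.0
side0 300 239 [591. 610.] [-599. -570.] 300.0
side0 360 105 [593. 611.] [-600. -571.] 360.0
side0 420 2601 [621. 623.] [-586.  112.] 442.0
side0 480 1367 [621. 624.] [-591.   -6.] 480.0
scene0 420 1320 [620. 625.] [-293.   96.] 441.0
scene0 480 1734 [621. 639.] [-288.  431.] 480.0
scene0 540 144 [670. 680.] [-236.  228.] 541.0
scene0 600 952 [646. 676.] [-227.  429.] 600.0
scene0 660 2029 [643. 672.] [198. 430.] 660.0
side1 120 489 [560. 594.] [-597. -537.] 120.0
side1 180 529 [561. 595.] [-598. -538.] 180.0
side1 240 345 [569. 607.] [-599. -547.] 240.0
side1 300 236 [592. 609.] [-599. -569.] 300.0
side1 360 109 [592. 609.] [-599. -572.] 360.0
side1 420 5143 [621. 624.] [-571.  394.] 442.0
side1 480 4377 [621. 625.] [-560.  392.] 480.0
side1 540 546 [662. 674.] [-358.  226.] 541.0
scene1 120 378 [561. 589.] [-598. -536.] 120.0
scene1 180 409 [561. 589.] [-598. -536.] 180.0
scene1 240 285 [570. 606.] [-599. -546.] 240.0
scene1 300 187 [592. 608.] [-599. -569.] 301.0
scene1 360 89 [594. 610.] [-600. -568.] 361.0
scene1 420 2707 [620. 625.] [-584.  432.] 441.0
scene1 480 3147 [621. 639.] [-586.  429.] 480.0
scene1 540 658 [663. 675.] [-12. 227.] 540.0
scene1 600 889 [646. 676.] [-402.  429.] 600.0
scene1 660 2166 [642. 671.] [-594.  430.] 660.0
```

View pics/w4.png

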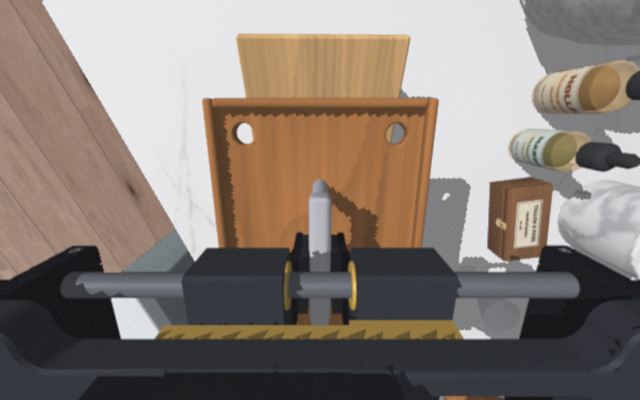

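Call:
step_arm(motion=[[[0,0,0],[-0.45,0.23,0.02],0],[[0,0,0],[-0.94,0.48,0.05],0],[[0,0,0],[-0.94,0.48,0.05],0],[[0,0,0],[-0.94,0.48,0.05],0],[[0,0,0],[-0.94,0.48,0.05],0],[[0,0,0],[-0.94,0.48,0.05],0],[[0,0,0],[-0.94,0.48,0.05],0],[[0,0,0],[-0.94,0.48,0.05],0],[[0,0,0],[-0.94,0.48,0.05],0],[[0,0,0],[-0.94,0.48,0.05],0],[[0,0,0],[-0.94,0.48,0.05],0],[[0,0,0],[-0.94,0.48,0.05],0],[[0,0,0],[-0.94,0.48,0.05],0],[[0,0,0],[-0.94,0.48,0.05],0],[[0,0,0],[-0.94,0.48,0.05],0],[[0,0,0],[-0.94,0.48,0.05],0],[[0,0,0],[-0.94,0.48,0.05],0],[[0,0,0],[-0.94,0.48,0.05],0],[[0,0,0],[-0.41,0.31,0.03],0]])

```text
t: 12.58
tcp_pos: [516.2, -267.8, 192.7]
tcp_rot: [0.829, 0.559, 0.0, 0.002]
wrist_force: [0.4, -0.2, -4.1]
grip_width: 0.13
```

Call:
step_arm(motion=[[[0,0,0.5],[0,0,0],0],[[0,0,0.75],[0,0,0],0],[[0,0,0.75],[0,0,0],0],[[0,0,0.5],[0,0,0],0],[[0,0,0.25],[0,0,0],0],[[0,0,0],[0,0,0],0],[[0,0,0],[0,0,0],0]])

```text
t: 13.17
tcp_pos: [516.0, -263.4, 192.5]
tcp_rot: [0.889, 0.457, 0.001, 0.001]
wrist_force: [-0.0, -0.6, -4.4]
grip_width: 0.133
```

```bash
cat >> look.py <<'E'
def both(n,tag,x0=(516.6,-262.1,0),post_only=True):
    o=get_obs();Rc=R.from_quat(o['tcp_rot']).as_matrix();Rt=Rc@np.diag([1,-1,-1])
    r=look_tray(n,tag,Rt,o['tcp_pos']-51*Rt[:,2])
    if r: print('   in hand: base in tool',(Rc.T@(r[1]-o['tcp_pos'])).round(1),'rot',np.degrees(R.from_matrix(Rt.T@r[0]).as_rotvec()).round(2),'tray yaw',np.arctan2(r[0][1,0],r[0][0,0]).round(4))
    c=dict(np.load(f'{n}{tag}.npz'));P=cloud(c)
    zt=r[1][2] if r else 1e9
    m=(P[...,2]>12)&(P[...,2]<min(104,zt-6))&(np.hypot(P[...,0]-x0[0],P[...,1]-x0[1])<125)
    print(n,'stand:'); x,p=fit_stand(P,m,x0=x0)
    if r:
        d=Rc.T@np.r_[x[:2]-r[1][:2],0]; print('   shift tool xy needed (units)',(d/25).round(3),'mm',d.round(1),'dyaw deg',(np.degrees((x[2]-np.arctan2(r[0][1,0],r[0][0,0])+np.pi/2)%np.pi-np.pi/2)).round(2))
    return r,x
E
python3 - <<'E'
from look import *
need(RG(.951),np.array([516.6,-262.1,190]))
for n in ['side','scene']: both(n,'5')
cam('wrist','w5.png')
E
```

```text
t 13.1667 pos [ 516.  -263.4  192.5] shift [ 0.06 -0.01  0.1 ] turn [ 0.02 -0.01 -0.02] F [-0.  -0.6 -4.4] T [-0.14  0.06  0.06] w 0.133 q [-0.67  0.52  1.6   0.    1.02 -0.04]
side [(0.55, array([321., 146., 368., 180.]))] spot [([355.9, 144.3], 0.57)]
n 1185 med 0.7 t [ 516.  -263.3  141.1] grip [ 515.8 -263.1  196.1] X [ 0.586  0.811 -0.   ] Y [-0.811  0.586 -0.004] Z [-0.003  0.002  1.   ]
   in hand: base in tool [ 0.1 -0.2 51.4] rot [-0.14  0.04 -0.27] tray yaw 0.945
side stand:
n 1281 deck 32.104577571234074 [ 5.16109e+02 -2.62412e+02  9.50000e-01  3.80000e-02] cost 724.0 med|d| 0.69 posts n 348
   shift tool xy needed (units) [ 0.031 -0.016 -0.   ] mm [ 0.8 -0.4 -0. ] dyaw deg 0.29
scene [(0.78, array([344., 166., 370., 190.]))] spot [([342.2, 166.1], 0.83)]
n 524 med 1.04 t [ 517.8 -262.5  141.5] grip [ 517.5 -263.1  196.5] X [0.589 0.808 0.012] Y [-0.808  0.589  0.002] Z [-0.005 -0.011  1.   ]
   in hand: base in tool [ 1.8  0.7 51.1] rot [ 0.2  -0.64 -0.47] tray yaw 0.9414
scene stand:
n 325 deck 31.849393465865944 [ 5.17200e+02 -2.61241e+02  9.60000e-01  1.74000e-01] cost 406.0 med|d| 1.27 posts n 158
   shift tool xy needed (units) [ 0.026 -0.049 -0.   ] mm [ 0.6 -1.2 -0. ] dyaw deg 1.04
```

View pics/side5.png

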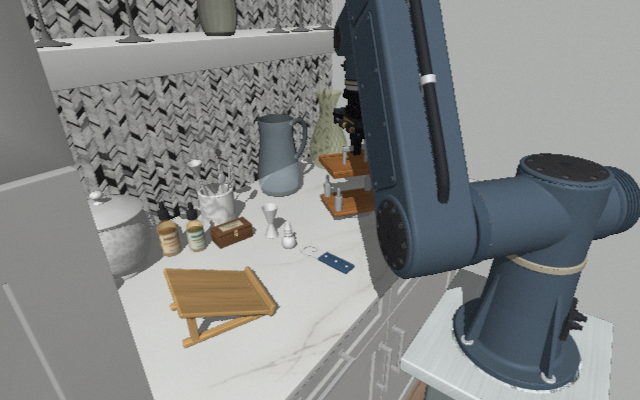

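View pics/scene5.png

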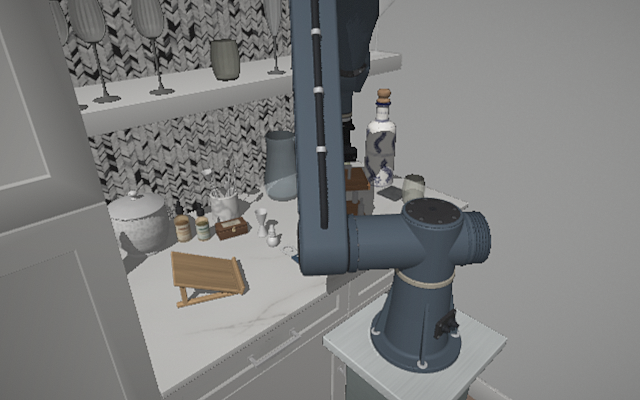

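View pics/w5.png

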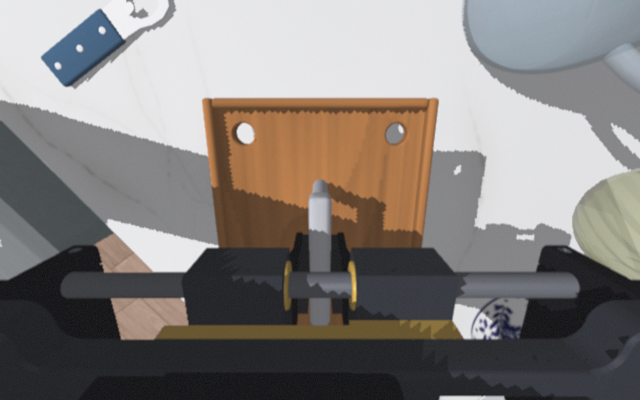

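Call:
step_arm(motion=[[[0,0,-0.06],[0.06,-0.02,0.3],0],[[0,0,0],[0,0,0.4],0],[[0,0,0],[0,0,0.4],0],[[0,0,0],[0,0,0.2],0],[[0,0,0],[0,0,0],0],[[0,0,0],[0,0,0],0]])

```text
t: 14.02
tcp_pos: [516.3, -261.9, 159.0]
tcp_rot: [0.888, 0.459, 0.0, -0.0]
wrist_force: [0.3, 0.1, -3.6]
grip_width: 0.131
```

Run:
```python
from look import *
need(RG(.951),np.array([516.6,-262.1,190]))
both('side','6')
c=cam('wrist','w6.png')
np.savez('wrist6.npz',**c)
a=cv2.resize(c['img'][95:175,195:295],None,fx=4,fy=4,interpolation=cv2.INTER_CUBIC);b=cv2.resize(c['img'][95:175,345:445],None,fx=4,fy=4,interpolation=cv2.INTER_CUBIC)
cv2.imwrite('pics/w6c.png',np.hstack([a,b]))
s=dict(np.load('side6.npz'))['img'][110:230,300:400];cv2.imwrite('pics/s6c.png',cv2.resize(s,None,fx=5,fy=5,interpolation=cv2.INTER_CUBIC))
```

```text
t 14.0167 pos [ 516.3 -261.9  159. ] shift [ 0.    0.01 -1.24] turn [-0.   -0.01  0.04] F [ 0.3  0.1 -3.6] T [-0.09  0.13  0.06] w 0.131 q [-0.66  0.57  1.62  0.    0.95 -0.05]
side [(0.56, array([320., 157., 371., 190.])), (0.23, array([284., 222., 297., 250.]))] spot [([352.5, 160.6], 0.57), ([353.7, 204.7], 0.33)]
n 1222 med 0.71 t [ 516.4 -261.8  107.6] grip [ 516.2 -261.8  162.6] X [0.582 0.813 0.002] Y [-0.813  0.582 -0.002] Z [-0.003  0.     1.   ]
   in hand: base in tool [ 0.1  0.  51.4] rot [-0.15 -0.06 -0.29] tray yaw 0.949
side stand:
n 1167 deck 32.06633545188626 [ 5.16167e+02 -2.62322e+02  9.49000e-01  3.70000e-02] cost 617.0 med|d| 0.69 posts n 240
   shift tool xy needed (units) [-0.021  0.006 -0.   ] mm [-0.5  0.1 -0. ] dyaw deg 0.01
```

View pics/w6c.png

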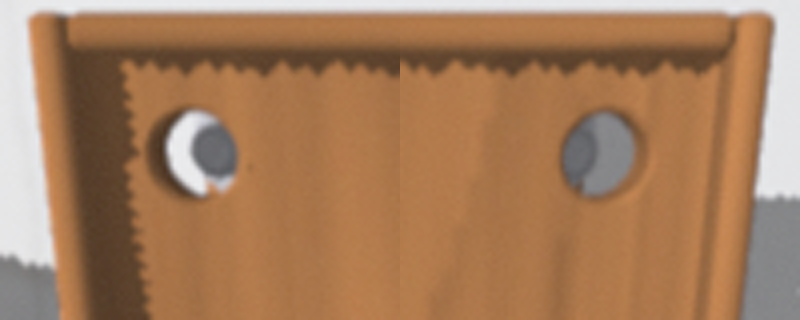

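View pics/s6c.png

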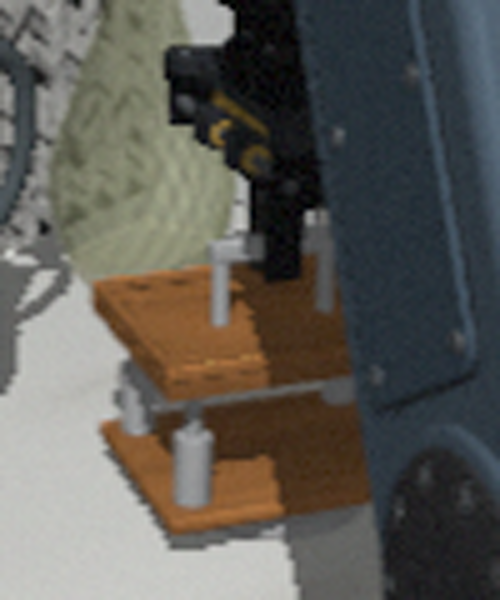

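Run:
```python
from look import *
c=dict(np.load('wrist6.npz'));P=cloud(c)
o=get_obs();Rc=R.from_quat(o['tcp_rot']).as_matrix();Rt=Rc@np.diag([1,-1,-1])
# fit tray from the wrist view
L=(P-(o['tcp_pos']-51.4*Rt[:,2]))@Rt
m=(abs(L[...,0])<100)&(abs(L[...,1])<80)&(L[...,2]>-4)&(L[...,2]<24); m[250:]=False
r=fit_tray(P,m,R.from_matrix(Rt).as_rotvec(),o['tcp_pos']-51.4*Rt[:,2])
print('inhand',(Rc.T@(r[1]-o['tcp_pos'])).round(2),np.degrees(R.from_matrix(Rt.T@r[0]).as_rotvec()).round(2))
T=(P-r[1])@r[0]
for y in (50,-50):
    s=(np.hypot(T[...,0]-68,T[...,1]-y)<14)
    tip=s&(T[...,2]<-2)&(T[...,2]>-14); pin=s&(T[...,2]<-14)&(T[...,2]>-70); hole=s&(T[...,2]<4)
    print(y,'tip n',tip.sum(),T[tip].mean(0).round(2) if tip.any() else '',T[tip].min(0).round(1),T[tip].max(0).round(1),'deeper',pin.sum())
    vs,us=np.nonzero(tip);print(us.min(),us.max(),vs.min(),vs.max())
    # circle of the hole at upper surface: predicted px vs observed
    th=np.linspace(0,2*np.pi,60); 
    E=lambda z,rad,x0=68,y0=y:(proj(c,(np.c_[x0+rad*np.cos(th),y0+rad*np.sin(th),np.full(60,z)])@r[0].T+r[1]))
    up=E(10,7);lo=E(0,7);pt=E(101-r[1][2],3.5);ps=E(96-r[1][2],5)
    im=cv2.resize(c['img'],None,fx=8,fy=8,interpolation=cv2.INTER_CUBIC)
    for e,col in [(up,(0,255,0)),(lo,(255,255,0)),(pt,(0,0,255))]:
        cv2.polylines(im,[((e+.5)*8).round().astype(int)],True,col,1)
    u,v=up.mean(0)*8; cr=im[int(v)-150:int(v)+150,int(u)-150:int(u)+150]; cv2.imwrite(f'pics/h{y}.png',cr)
cv2.imwrite('pics/h6.png',np.hstack([cv2.imread('pics/h50.png'),cv2.imread('pics/h-50.png')]))
```

```text
n 30646 med 0.41 t [ 517.2 -262.8  108.3] grip [ 516.9 -262.8  163.3] X [0.579 0.816 0.002] Y [-0.816  0.579 -0.004] Z [-0.005  0.001  1.   ]
inhand [-0.17  0.15 52.18] [-0.07 -0.1  -0.02]
50 tip n 129 [67.69 51.29 -8.51] [ 63.3  47.4 -11.8] [72.5 56.4 -6.1] deeper 31
242 254 125 138
-50 tip n 83 [ 67.37 -49.84  -8.66] [ 62.7 -52.9 -11.8] [ 71.9 -47.1  -6.1] deeper 15
386 393 126 139
```

View pics/h6.png

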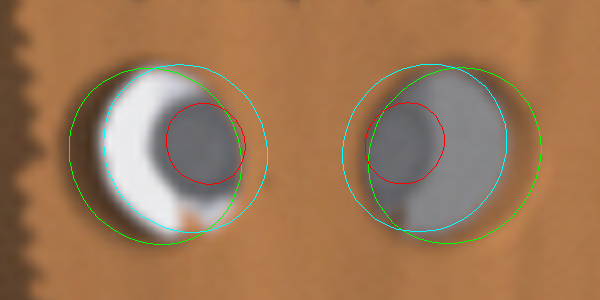

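Call:
step_arm(motion=[[[0,0,-0.08],[-0.01,-0.025,0.1],0],[[0,0,0],[0,0,0.06],0],[[0,0,0],[0,0,0],0],[[0,0,0],[0,0,0],0]])

```text
t: 14.55
tcp_pos: [515.9, -261.9, 156.0]
tcp_rot: [0.887, 0.462, 0.001, 0.001]
wrist_force: [-0.6, -0.1, -3.8]
grip_width: 0.136
```

```bash
cat > holes.py <<'E'
from look import *
def holes(tag,rb=4.6,zb=98.5):
    c=cam('wrist',f'w{tag}.png');np.savez(f'wrist{tag}.npz',**c);P=cloud(c)
    o=get_obs();Rc=R.from_quat(o['tcp_rot']).as_matrix();Rt=Rc@np.diag([1,-1,-1])
    t0=o['tcp_pos']-51.8*Rt[:,2]
    L=(P-t0)@Rt
    m=(abs(L[...,0])<100)&(abs(L[...,1])<80)&(L[...,2]>-4)&(L[...,2]<24); m[250:]=False
    r=fit_tray(P,m,R.from_matrix(Rt).as_rotvec(),t0)
    print('inhand',(Rc.T@(r[1]-o['tcp_pos'])).round(2),np.degrees(R.from_matrix(Rt.T@r[0]).as_rotvec()).round(2))
    T=(P-r[1])@r[0]; out=[]
    for y in (50,-50):
        s=(np.hypot(T[...,0]-68,T[...,1]-y)<14); tip=s&(T[...,2]<-1)&(T[...,2]>-12)
        if tip.any(): print(y,'tip n',tip.sum(),T[tip].mean(0).round(2))
        th=np.linspace(0,2*np.pi,60)
        E=lambda z,rad:(proj(c,(np.c_[68+rad*np.cos(th),y+rad*np.sin(th),np.full(60,z)])@r[0].T+r[1]))
        im=cv2.resize(c['img'],None,fx=8,fy=8,interpolation=cv2.INTER_CUBIC)
        up=E(10,7)
        for e,col in [(up,(0,255,0)),(E(0,7),(255,255,0)),(E(zb-r[1][2],rb),(0,0,255))]:
            cv2.polylines(im,[((e+.5)*8).round().astype(int)],True,col,1)
        u,v=up.mean(0)*8; out.append(im[int(v)-150:int(v)+150,int(u)-150:int(u)+150])
    cv2.imwrite(f'pics/h{tag}.png',np.hstack(out))
    need(RG(.951),np.array([516.6,-262.1,190]))
E
python3 - <<'E'
from holes import *
holes('7')
E
```

```text
n 30743 med 0.42 t [ 516.  -262.4  103.9] grip [ 515.8 -262.3  158.9] X [0.573 0.82  0.002] Y [-0.82   0.573 -0.003] Z [-0.004  0.     1.   ]
inhand [-0.31  0.06 52.12] [-0.08 -0.07 -0.03]
50 tip n 119 [68.16 49.98 -3.94]
-50 tip n 145 [ 67.58 -50.33  -4.71]
t 14.6 pos [ 516. -262.  156.] shift [ 0.01  0.02 -1.36] turn [ 0.02 -0.    0.12] F [-0.1  1.1 -3.8] T [-0.12  0.14 -0.04] w 0.134 q [-0.66  0.57  1.63  0.    0.94 -0.05]
```

View pics/h7.png

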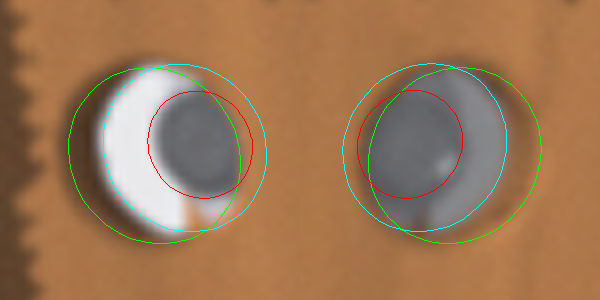

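Call:
step_arm(motion=[[[0,0,0],[0,0,0.08],0],[[0,0,0],[0,0,0.08],0],[[0,0,0],[0,0,0.08],0],[[0,0,0],[0,0,0],0],[[0,0,0],[0,0,0],0]])

```text
t: 15.02
tcp_pos: [515.9, -261.9, 149.7]
tcp_rot: [0.887, 0.462, 0.0, 0.0]
wrist_force: [0.3, -0.4, -4.6]
grip_width: 0.129
```

Run:
```python
from holes import *
holes('8')
both('side','8')
```

```text
n 30974 med 0.42 t [ 515.9 -262.3   97.7] grip [ 515.7 -262.3  152.7] X [0.573 0.82  0.003] Y [-0.82   0.573 -0.003] Z [-0.004 -0.001  1.   ]
inhand [-0.26  0.06 52.18] [-0.06 -0.13 -0.03]
50 tip n 2 [68.47 47.64 -2.51]
-50 tip n 24 [ 68.49 -47.83  -3.4 ]
t 15.0667 pos [ 516.  -262.   149.8] shift [ 0.01  0.03 -1.61] turn [ 0.02 -0.    0.12] F [ 0.1 -0.  -4.3] T [-0.1   0.12  0.  ] w 0.134 q [-0.66  0.58  1.63  0.    0.93 -0.05]
side [(0.59, array([319., 161., 370., 194.]))] spot [([354.6, 162.1], 0.86)]
n 1233 med 0.71 t [ 516.2 -262.    98.4] grip [ 516.  -262.   153.4] X [0.571 0.821 0.002] Y [-0.821  0.571 -0.004] Z [-0.004  0.     1.   ]
   in hand: base in tool [ 0.1  0.1 51.4] rot [-0.12 -0.1   0.12] tray yaw 0.9631
side stand:
n 1069 deck 32.096192765838765 [ 5.16130e+02 -2.62305e+02  9.49000e-01  3.20000e-02] cost 613.0 med|d| 0.68 posts n 192
   shift tool xy needed (units) [-0.012  0.004  0.   ] mm [-0.3  0.1  0. ] dyaw deg -0.8
```

View pics/h8.png

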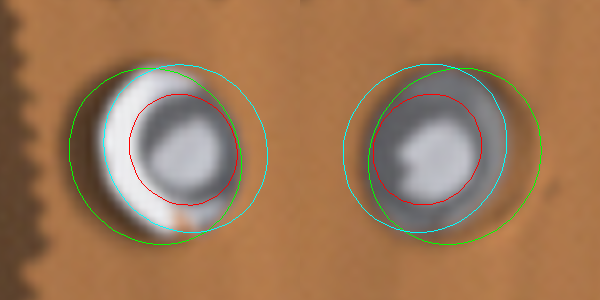

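Call:
step_arm(motion=[[[0,0,0.07],[-0.01,0,0],0],[[0,0,0],[0,0,0.08],0],[[0,0,0],[0,0,0.08],0],[[0,0,0],[0,0,0.08],0],[[0,0,0],[0,0,0],0],[[0,0,0],[0,0,0],0]])

```text
t: 15.72
tcp_pos: [515.7, -262.1, 143.7]
tcp_rot: [0.888, 0.46, 0.0, 0.0]
wrist_force: [0.2, -0.4, -4.0]
grip_width: 0.134
```

Run:
```python
from holes import *
holes('9')
both('side','9')
```

```text
n 31046 med 0.42 t [ 515.8 -262.5   91.7] grip [ 515.6 -262.4  146.7] X [0.578 0.816 0.001] Y [-0.816  0.578 -0.003] Z [-0.003  0.     1.   ]
inhand [-2.600e-01  4.000e-02  5.219e+01] [-0.06 -0.05 -0.03]
50 tip n 4 [67.2  46.9  -1.81]
-50 tip n 9 [ 69.89 -47.97  -3.65]
t 15.7667 pos [ 515.8 -262.2  143.9] shift [ 0.02  0.03 -1.84] turn [ 0.02 -0.    0.05] F [ 0.7 -0.8 -4.3] T [-0.07  0.1   0.01] w 0.13 q [-0.66  0.59  1.64  0.    0.92 -0.05]
side [(0.77, array([321., 163., 372., 198.]))] spot [([352.1, 162.5], 0.65)]
n 1235 med 0.71 t [ 516.1 -262.3   92.4] grip [ 515.8 -262.2  147.4] X [0.578 0.816 0.001] Y [-0.816  0.578 -0.006] Z [-0.006  0.002  1.   ]
   in hand: base in tool [ 0.1  0.2 51.5] rot [-0.24 -0.06 -0.02] tray yaw 0.9546
side stand:
n 980 deck 32.09741364110408 [ 5.15991e+02 -2.62096e+02  9.47000e-01  2.50000e-02] cost 525.0 med|d| 0.67 posts n 166
   shift tool xy needed (units) [ 0.004 -0.006 -0.   ] mm [ 0.1 -0.2 -0. ] dyaw deg -0.44
```

View pics/h9.png

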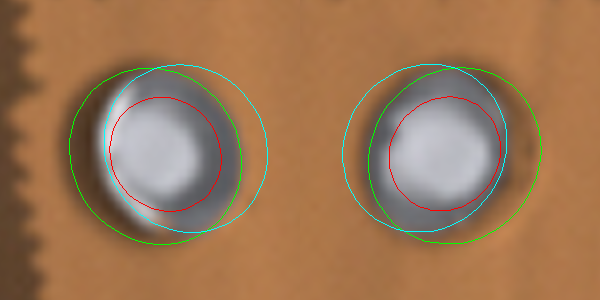

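Call:
step_arm(motion=[[[0,0,0.02],[0,0,0.08],0],[[0,0,0],[0,0,0.08],0],[[0,0,0],[0,0,0.08],0],[[0,0,0],[0,0,0.08],0],[[0,0,0],[0,0,0.08],0],[[0,0,0],[0,0,0.08],0],[[0,0,0],[0,0,0],0],[[0,0,0],[0,0,0],0]])

```text
t: 16.58
tcp_pos: [515.8, -262.2, 131.8]
tcp_rot: [0.889, 0.459, 0.0, 0.0]
wrist_force: [0.8, 0.7, -4.3]
grip_width: 0.134
```

Run:
```python
from holes import *
holes('10')
both('side','10')
```

```text
n 31117 med 0.42 t [ 515.9 -262.5   79.7] grip [ 515.7 -262.5  134.7] X [0.579 0.815 0.003] Y [-0.815  0.579 -0.003] Z [-0.004 -0.001  1.   ]
inhand [-0.2   0.09 52.19] [-0.07 -0.14  0.01]
50 tip n 44 [67.2  51.36 -5.24]
-50 tip n 47 [ 68.66 -51.62  -5.25]
t 16.6333 pos [ 515.9 -262.2  131.9] shift [ 0.02  0.02 -2.32] turn [ 0.02 -0.    0.03] F [ 0.1 -0.4 -5.2] T [-0.1   0.12  0.09] w 0.135 q [-0.66  0.6   1.64  0.    0.89 -0.05]
side [(0.95, array([319., 166., 371., 199.]))] spot [([355.9, 166.5], 0.69)]
n 1247 med 0.77 t [ 516.  -262.1   80.5] grip [ 515.6 -262.3  135.5] X [0.58  0.815 0.007] Y [-0.815  0.58  -0.003] Z [-0.007 -0.003  1.   ]
   in hand: base in tool [ 0.2 -0.1 51.5] rot [-0.1  -0.35 -0.05] tray yaw 0.9524
side stand:
n 805 deck 32.05389456638494 [ 5.16004e+02 -2.62362e+02  9.48000e-01  1.40000e-02] cost 397.0 med|d| 0.69 posts n 114
   shift tool xy needed (units) [-0.008  0.007  0.   ] mm [-0.2  0.2  0. ] dyaw deg -0.26
```

View pics/h10.png

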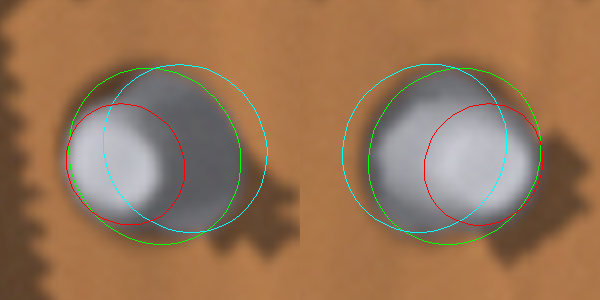

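Call:
step_arm(motion=[[[0,0,0.02],[0,0,0.05],0],[[0,0,0],[0,0,0.05],0],[[0,0,0],[0,0,0.05],0],[[0,0,0],[0,0,0],0],[[0,0,0],[0,0,0],0]])

```text
t: 17.2
tcp_pos: [515.8, -262.2, 128.1]
tcp_rot: [0.889, 0.458, 0.0, 0.0]
wrist_force: [0.2, -1.2, -4.6]
grip_width: 0.13
```

Call:
step_arm(motion=[[[0,0,0],[0,0,0.02],0],[[0,0,0],[0,0,0.02],0],[[0,0,0],[0,0,0],0]])

```text
t: 17.45
tcp_pos: [515.9, -262.2, 127.2]
tcp_rot: [0.889, 0.458, 0.001, 0.001]
wrist_force: [-0.1, 0.4, -4.4]
grip_width: 0.131
```

Run:
```python
from holes import *
for i in range(4):
    c=cam('side','x.png'); o=get_obs(); print(o['tcp_pos'].round(1),o['wrist_force'].round(1),o['wrist_torque'].round(2))
```

```text
[ 515.9 -262.2  127.2] [ 0.3  0.3 -4.3] [-0.12  0.12  0.  ]
[ 515.9 -262.2  127.3] [ 0.3  0.1 -4.1] [-0.09  0.1  -0.04]
[ 515.9 -262.3  127.3] [ 0.  -0.3 -4.6] [-0.14  0.07 -0.03]
[ 515.9 -262.2  127.3] [-0.8  0.4 -4.3] [-0.11  0.15  0.  ]
```

Still free at z = 127.3 (weight only). Half-millimetre steps down.

Call:
step_arm(motion=[[[0,0,0],[0,0,0.02],0],[[0,0,0],[0,0,0],0],[[0,0,0],[0,0,0],0]])

```text
t: 17.9
tcp_pos: [516.0, -262.3, 126.8]
tcp_rot: [0.889, 0.458, 0.001, 0.001]
wrist_force: [-0.2, -0.5, -3.8]
grip_width: 0.136
```

Call:
step_arm(motion=[[[0,0,0],[0,0,0.02],0],[[0,0,0],[0,0,0],0],[[0,0,0],[0,0,0],0]])

```text
t: 18.15
tcp_pos: [516.1, -262.4, 126.5]
tcp_rot: [0.889, 0.458, 0.001, 0.001]
wrist_force: [0.4, 0.5, -1.6]
grip_width: 0.134
```

Call:
step_arm(motion=[[[0,0,0],[0,0,0.02],0],[[0,0,0],[0,0,0],0],[[0,0,0],[0,0,0],0]])

```text
t: 18.4
tcp_pos: [516.1, -262.4, 126.5]
tcp_rot: [0.889, 0.458, 0.001, 0.001]
wrist_force: [-1.7, 1.5, 3.8]
grip_width: 0.13
```

Run:
```python
from holes import *
holes('11')
both('side','11')
s=dict(np.load('side11.npz'))['img'][110:230,300:400];cv2.imwrite('pics/s11c.png',cv2.resize(s,None,fx=5,fy=5,interpolation=cv2.INTER_CUBIC))
```

```text
n 30759 med 0.42 t [ 515.8 -262.9   74.5] grip [ 515.8 -263.   129.5] X [0.581 0.814 0.001] Y [-0.814  0.581  0.001] Z [-0.    -0.001  1.   ]
inhand [-0.64 -0.07 52.03] [ 0.19 -0.04 -0.07]
50 tip n 4 [71.25 51.32 -1.15]
-50 tip n 1 [ 62.68 -49.22  -1.29]
t 18.45 pos [ 516.1 -262.4  126.5] shift [ 0.02  0.02 -2.54] turn [ 0.03 -0.    0.01] F [-0.4  0.9  4.6] T [ 0.06  0.31 -0.03] w 0.131 q [-0.66  0.61  1.65  0.    0.88 -0.04]
side [(0.75, array([320., 168., 371., 203.]))] spot [([354.1, 170.1], 0.76)]
n 1244 med 0.79 t [ 515.7 -262.2   75.1] grip [ 515.7 -262.2  130.1] X [0.588 0.809 0.001] Y [-0.809  0.588 -0.   ] Z [-0.001 -0.     1.   ]
   in hand: base in tool [-0.1 -0.6 51.4] rot [ 0.15 -0.02 -0.51] tray yaw 0.9426
side stand:
n 725 deck 32.10132221957403 [ 5.16064e+02 -2.62468e+02  9.45000e-01 -3.00000e-03] cost 386.0 med|d| 0.73 posts n 92
   shift tool xy needed (units) [0.    0.018 0.   ] mm [0.  0.5 0. ] dyaw deg 0.16
```

View pics/s11c.png

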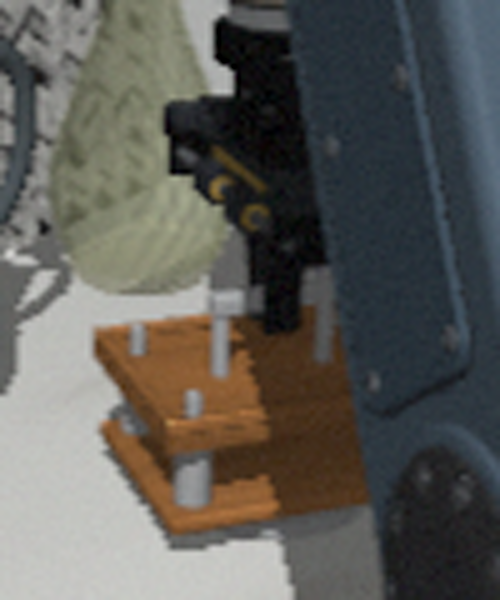

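View pics/h11.png

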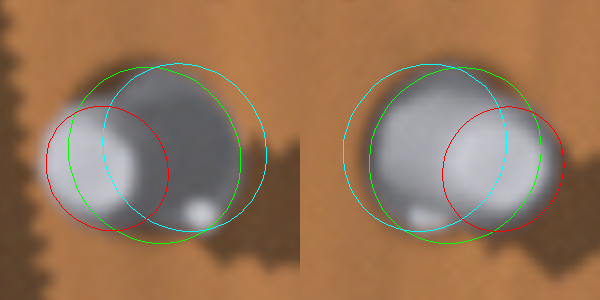

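Call:
step_arm(motion=[[[0,0,0],[0,0,-0.015],0],[[0,0,0],[0,0,0],0],[[0,0,0],[0,0,0],0.3],[[0,0,0],[0,0,0],0.5],[[0,0,0],[0,0,0],0.5],[[0,0,0],[0,0,0],0.5],[[0,0,0],[0,0,0],0.5],[[0,0,0],[0,0,0],0.5]])

```text
t: 19.27
tcp_pos: [515.8, -262.2, 125.9]
tcp_rot: [0.889, 0.458, 0.001, 0.001]
wrist_force: [0.9, -0.4, 0.0]
grip_width: 0.466
```

Run:
```python
from holes import *
holes('12')
c=dict(np.load('wrist12.npz'))
```

```text
n 31044 med 0.42 t [ 515.9 -262.9   74.5] grip [ 515.9 -263.   129.5] X [0.581 0.814 0.001] Y [-0.814  0.581  0.001] Z [-0.    -0.001  1.   ]
inhand [-0.51  0.33 51.47] [ 0.13 -0.04 -0.04]
50 tip n 2 [63.48 49.77 -1.19]
-50 tip n 2 [ 67.96 -53.4   -1.17]
t 19.3167 pos [ 515.9 -262.3  126. ] shift [ 0.02  0.02 -2.56] turn [ 0.02 -0.    0.01] F [-0.4 -0.4  0.3] T [-0.12  0.17  0.01] w 0.48 q [-0.66  0.61  1.65  0.    0.88 -0.04]
```

View pics/w12.png

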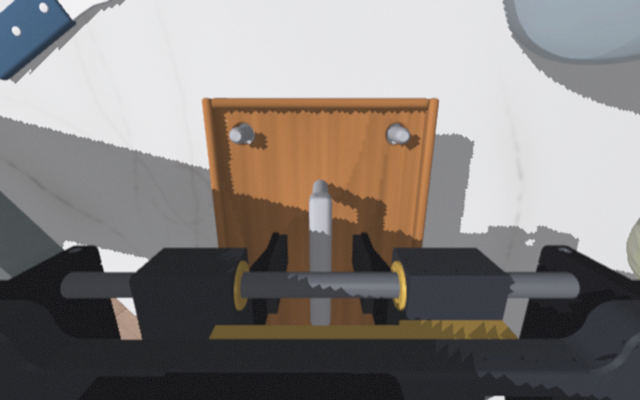

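Call:
step_arm(motion=[[[0,0,0],[0,0,-0.2],0.5],[[0,0,0],[0,0,-0.5],0.5],[[0,0,0],[0,0,-0.9],0.5],[[0,0,0],[0,0,-0.9],0.5],[[0,0,0],[0,0,-0.9],0.5],[[0,0,0],[0,0,-0.9],0.5],[[0,0,0],[0,0,-0.9],0.5],[[0,0,0],[0,0,-0.9],0.5],[[0,0,0],[0.8,-0.58,0],0.5],[[0,0,0],[0.8,-0.58,0],0.5],[[0,0,0],[0.8,-0.58,0],0.5],[[0,0,0],[0.8,-0.58,0],0.5],[[0,0,0],[0.8,-0.58,0],0.5],[[0,0,0],[0.8,-0.58,0],0.5],[[0,0,0],[0.8,-0.58,0],0.5],[[0,0,0],[0.8,-0.58,0],0.5],[[0,0,0],[0.8,-0.58,0],0.5],[[0,0,0],[0.8,-0.58,0],0.5],[[0,0,0],[0,0,0],0.5]])

```text
t: 20.9
tcp_pos: [512.7, -11.2, 278.8]
tcp_rot: [0.888, 0.46, 0.001, -0.0]
wrist_force: [-0.4, 0.0, -0.5]
grip_width: 0.5
```

Run:
```python
from look import *
need(RG(.951),np.array([516.6,-262.1,190]))
Rt=np.c_[[.581,.814,0],[-.814,.581,0],[0,0,1.]]
for n in ['side','scene','wrist']:
    r=look_tray(n,'13',Rt,np.array([516,-262.4,75.]))
    c=dict(np.load(n+'13.npz'));
    if n!='wrist':
        s=c['img'][130:230,290:410];cv2.imwrite(f'pics/{n}13c.png',cv2.resize(s,None,fx=5,fy=5,interpolation=cv2.INTER_CUBIC))
```

```text
t 20.9 pos [512.7 -11.2 278.8] shift [-8.11  5.92  3.54] turn [-0.   -0.02  0.05] F [-0.4  0.  -0.5] T [-0.09  0.14  0.04] w 0.5 q [-0.24  0.32  1.66  0.    1.16  0.37]
side [(0.72, array([321., 168., 394., 203.]))] spot [([354.4, 168.6], 0.74), ([357.0, 185.0], 0.52)]
n 1706 med 0.78 t [ 516.1 -262.2   75.2] grip [ 516.1 -262.2  130.2] X [0.582 0.813 0.   ] Y [-0.813  0.582 -0.001] Z [-0.001  0.     1.   ]
scene [(0.57, array([361., 192., 369., 209.]))] spot []
wrist [(0.63, array([370., 257., 396., 326.]))] spot []
```

View pics/side13.png

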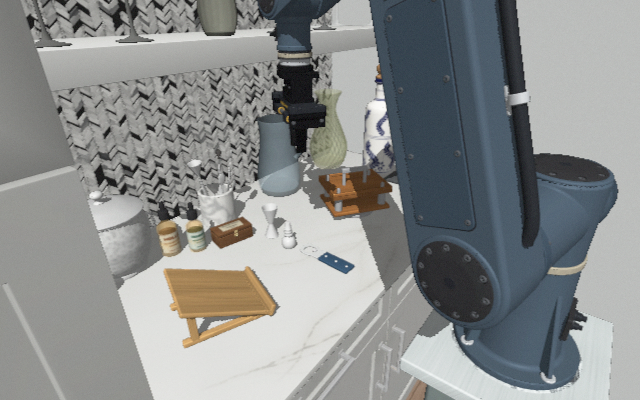

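View pics/side13c.png

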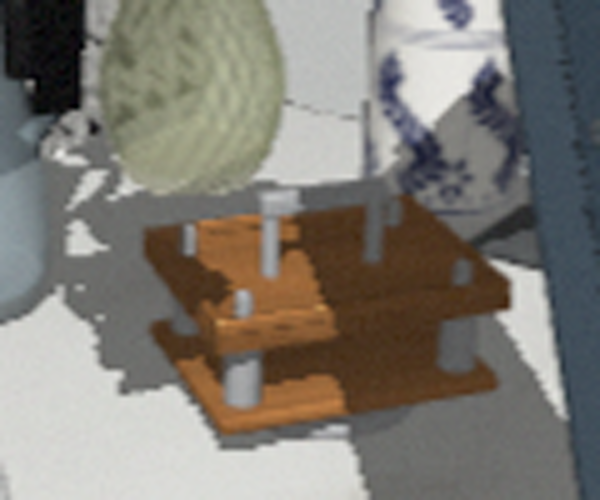

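View pics/wrist13.png

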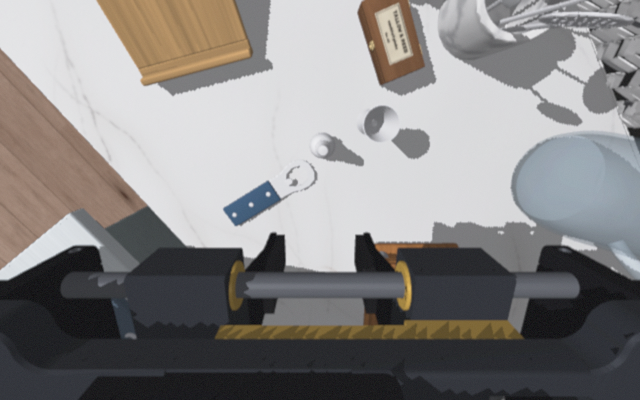

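```bash
python3 -c "
from workcell import *
print(manip.job_done()); print(get_obs()['t'])"
```

```text
the job is handed in; nothing more can be done
None
the job is handed in; nothing more can be done
```

The tray is stacked on the bar stand, resting on the post shoulders, and I handed the job in at about 21 s of the 58 s allowed.

- **Lift:** I gripped the tray by its bar along the tilted normal, lifted it square off the rest and levelled it.
- **Alignment:** The deck's long side was at about 0.95 rad in the world frame by camera, so I turned the tray to match. I then trimmed position and angle by about 1 mm by looking at the pins through the holes with the wrist camera.
- **Setting down:** I lowered it in small steps and felt only the tray's weight until it met the shoulders. Contact was about 8 N, and I eased it before letting go.

**Last checks after release**
- The side camera put the tray's underside at 75.2 mm, where 75 is wanted. Its tilt was about 0.001 rad, and it was centred on the stand within about 1 mm.
- Three pins clearly show above the tray. The fourth corner is partly hidden behind the handle in the side view, so I judged it from the level and height.
- The stopper, measure, opener and rest look to be where they started. I did not check the glass and slate again.
- The gripper was clear and the wrist force was about zero.

**Disagreements**
- With the wide side and scene cameras, the scene view saw little of the tray behind the arm. It differed from the side view by up to 1.8 mm and 0.7 degrees, so I relied on the wrist and side views.
- After release, neither the scene nor the wrist view gave a usable fit, so the final position rests on the side camera alone. The wrist camera read 74.5 mm just before I drew back.

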